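Tamp the portafilter in the lever press and lift it out level

TASK

Seat the filter disc in the portafilter: pull the press lever down through its full stroke, then ease it slowly back up to rest without letting it fly back. Then take the portafilter by its handle, draw it out of the press, and finish holding it still and level in the air in front of the press, its cup a good 15 cm above the bench and touching nothing else; do not put it down or let go. Keep it level all the way and leave the jar, the cup and the scoop where they are.

Things in the scene. Friction and masses are not known exactly. Their poses are not given: they have to be found in the camera images.
- press: Aluminium lever press fixed to the bench. Origin on the bench top under the ram's axis; x points from the open front to the column at the back, y to the lever's side, z up. Base plate x -85 to 125, y +-65, 12 mm high. Head 60 wide, x -30 to 107, z 150 to 231 mm. Column 45 x 55 mm from x = 62 mm up to the head. The lever drives the ram 30 mm down per radian and its spring lifts it again.
- seat (a point): Centre of the rubber top of the press's seat block (85 x 85 mm), 60 mm above the bench under the ram. The portafilter's cup stands on it; low walls 8 mm high stand at both sides and behind, the front (-x) is open.
- ram_face (a point): Centre of the flat lower face of the press's round steel ram, 48 mm across. At rest 124 mm above the bench, 30 mm above the cup's rim.
- lever (a joint): Angle of the press lever, rad: 0 raised at rest, held there by its spring; grows as it is pulled down, stop at 1.0. The disc is fully home at about 0.97. It takes about 2 N at the grip at first, 7 N at the bottom. Let go low down it flies back at over 3 rad/s; more than 2.5 rad/s upwards counts as flying back.
- lever_grip (a point): Mid-grip point of the lever's black round bar, 20 mm thick, 85 mm long, parallel to the press's x axis and the hinge; the 12 mm steel arm meets the bar 45 mm behind this point (+x). It moves on an arc of radius 150 mm about lever_pivot: at rest on its +y side, 0.60 rad above the horizontal; fully down 0.40 rad below it.
- lever_pivot (a point): Point on the lever's hinge axis, in the plane of lever_grip; fixed at (-45, 50, 190) mm in the press's frame.
- portafilter: Portafilter, 0.25 to 0.45 kg: steel cup 64 mm across, 34 mm high, straight black handle to its -x. Origin: centre of the cup's underside; z up. Stands loose on the seat, handle to the front, turned up to 0.2 rad. Mass centre about 25 mm from the cup's axis, handle side. To take out: raise 8 to 25 mm (low walls, ram), draw at least 70 mm to the front, then up past the head.
- handle_grip (a point): Grip point on the portafilter's handle, 90 mm from the cup's axis and 22 mm above the cup's underside. The handle is 24 mm wide with flat upright sides, 20 mm high, from 55 to 155 mm from the cup's axis; a steel neck 14 mm thick joins it to the cup.
- disc (a joint): How far the steel filter disc, 50 mm across, is pressed into the cup, m: 0 to 0.003 at the start, standing 6 to 9 mm above the rim; 0.008 fully home, about 1 mm above the rim. Held by friction of about 6 N, it stays where it is pressed to.
- jar: Bystander, leave alone: amber glass jar with metal lid, 84 mm across, 125 mm high, origin at the centre of its underside.
- cup: Bystander, leave alone: white cup, 76 mm across, 70 mm high, origin at the centre of its underside.
- scoop: Bystander, leave alone: black scoop lying flat on the bench, about 190 mm long and 20 mm high, x axis along it towards its bowl.
Not all that is in view belongs to the job. What is meant by the portafilter is not blue, and is the larger of those in its own colour.

How it is judged:
On the way, in this order (a step that is already met when the one before it is completed fails the run):
1. the lever is pulled down through its stroke and the disc is pressed home (value of joint lever above 0.9 rad and value of joint disc above 0.006 m), for 0.1 s.
2. the lever is back up at rest, the portafilter still in the press (value of joint lever below 0.1 rad and horizontal distance between portafilter and press below 0.03 m), for 0.1 s.
At the end, for the whole second after the job is handed in: Held by the fingers alone in front of the press: cup underside over 140 mm above the bench, over 60 mm from the ram axis, within 0.14 rad of level, still (0.03 m/s, 0.2 rad/s), touching neither press nor bystanders; disc at least 6 mm in, lever below 0.1 rad (height (world z) of portafilter above 0.14 m and horizontal distance between portafilter and press above 0.06 m and x of portafilter in the frame of press below -0.03 m and angle between portafilter's own z axis and vertical below 0.14 rad and linear speed of portafilter below 0.03 m/s and angular speed of portafilter below 0.2 rad/s and contact force between portafilter and the fingers above 1 N and contact force between portafilter and press below 0.1 N and contact force between portafilter and jar below 0.1 N and contact force between portafilter and cup below 0.1 N and contact force between portafilter and scoop below 0.1 N and value of joint disc above 0.006 m and value of joint lever below 0.1 rad); the arm keeps its last pose, push and grip.
It fails at once if the lever flies back (faster than 2.5 rad/s) (velocity of joint lever below -2.5 rad/s).
It fails at once if the portafilter is tipped more than 0.3 rad (17 degrees) (angle between portafilter's own z axis and vertical above 0.3 rad).
It fails at once if a bystander is moved more than 30 mm (distance of any of jar, cup, scoop from where it was at the start of the episode above 0.03 m).
It also fails if it takes over 61 s, if anything falls off the work surface, if the arm or the gripper's body presses on something with over 40 N, if the wrist force passes 120 N, or if a joint passes its speed limit or range.

ROBOT

A 7-joint arm with a two-finger parallel gripper is mounted at the origin on the work surface. World frame = base frame: x ahead of the robot, y to its left, z up, the work surface at z = 0. Lengths are in m, angles in rad, forces in N, time in s.
With the tool pointing down it reaches from about 0.425 to 1.025 m from the base axis. Payload 9.4 kg.
Tool frame: the origin (TCP) lies midway between the tips of the shut fingers; the grasp point (between the pads) lies 19 mm behind it; z points along the fingers, y is the line along which they close (so a half turn about z gives the same grasp; the last joint's range is limited). The gripper opens to 93 mm and grips with 3 to 60 N. Pads are 15 mm wide; open, the fingers measure 128 mm over their backs; the gripper's body (75 mm by 188 mm) begins 65 mm behind the grasp point.
Start: joints at [-1.291, 0.599, -0.003, 1.599, 0.002, 0.943, -0.08], TCP at [0.253, 0.679, 0.219] pointing down, gripper open.
Joint ranges: [-2.57, 2.57], [-0.35, 1.97], [-1.29, 1.29], [0.11, 2.56], [-1.05, 4.19], [0.11, 1.86], [-2.63, 2.63]. Speed limits (rad/s): [2.22, 2.22, 3.01, 3.01, 3.14, 3.14, 3.14].

INTERFACE

Orientations are given as a unit quaternion [w, x, y, z].
In Python, from bench import bot gives the robot as it stands.
- The arm moves only by the shell command python3 -m pendant 'ROWS'. ROWS is a JSON object whose one key "moves" holds a list of rows, each a list of 7 numbers: the shift along the tool's x, y, z in mm, then the turn, a rotation vector about the tool's x, y, z in degrees, then the opening, from 0 (shut) to 1 (fully open). A call has 1 to 12 rows; each row shifts and turns the commanded pose from where the row before left it, along the tool's axes as they then stand; what a row does not reach is not made up. A row lasts 1/10 s, in which the tool goes at most 50 mm and 8.59 degrees, less where a joint would pass 70% of its speed; a pose out of reach is approached as far as the arm can. A call with a gripper value outside its range is refused whole. The fingers move at their own pace and stop on an object; the grip force is fixed at half the most. Time passes only in rows, so rows that do not move let the fingers close. It gives the time, the measured TCP pose, the force, the opening and the grip force at its end, in the units of the state.
- bot.read_state(): the state, without advancing time (a new reading comes with each control period).
- bot.camera(name): name is "scene" or "side" or "wrist"; returns the picture (420x560x3 uint8, red, green, blue); there is no depth.
- bot.camera_params(name): a dict with "vertical_fov" (degrees; the focal length in pixels is half the picture's height over the tangent of half this angle, whatever the lens; pixels are square), "cx", "cy" (the principal point, pixels), "extrinsics" (4x4, takes a point from camera to world coordinates). Camera axes: x right, y down, z forward; pixel columns grow to the right and rows downward; lengths in m; the calibration is good to about 2 mm. A picture is of the moment at which its call begins: read the wrist's pose just before it. camera_params takes no time and is no camera call; for the wrist camera it gives the pose at the moment of the call.
- bot.sign_off(): hands the job in; it is judged then, once.
The state is a dict: "clock": time; "q": joint angles; "joint_velocities": joint speeds; "joint_torque": joint torques, N m; "tcp_pos": TCP position; "tcp_rot": TCP orientation; "ft_force": force on the tool from outside, world axes, zero at the start; "ft_torque": the same for the moment, N m; "gripper_width": finger opening in m; "gripper_force": force on a finger pad.
Only numpy, scipy, OpenCV 4.12 (cv2) and the standard library are available. Lean on these libraries where they do the work, as an engineer would, in place of code of your own. Each camera call takes 0.05 s, during which the arm holds its last target. There are 200 camera calls.

## Working session

There is one attempt and no reset: what is moved stays moved. The work goes in short steps, Python scripts to look and compute and a shell command to move; the robot and the scene stay as the last step left them, time stands still between calls to the robot, and variables do not carry over. Pictures are saved under pics/ and viewed, at most 15 in all, crops included, and the job is handed in when it is done.

```bash
ls; mkdir -p pics
python3 - <<'E'
from bench import bot
import cv2,numpy as np
s=bot.read_state();print(s)
for n in("scene","side"):
    im=bot.camera(n);cv2.imwrite(f"pics/{n}0.png",im[:,:,::-1])
    p=bot.camera_params(n);print(n,p)
E
```

```text
pics
{'clock': 0.0, 'q': array([-1.29072554,  0.60015218, -0.00253707,  1.60009974,  0.00180554,
        0.94289883, -0.07980275]), 'joint_velocities': array([ 0.00135493, -0.0004374 , -0.00159535, -0.00276801,  0.00084965,
       -0.00134927,  0.00119603]), 'joint_torque': array([-1.27035197e-03, -7.65056419e+01,  1.49669454e+00, -2.52361822e+01,
       -5.24670398e-02,  1.66139990e-02,  1.79698891e-04]), 'tcp_pos': array([0.25306177, 0.67889354, 0.21775128]), 'tcp_rot': array([-6.32830532e-05,  1.77414260e-01,  9.84135954e-01, -7.75461489e-04]), 'ft_force': array([-0.08240745,  0.89939896,  0.21114695]), 'ft_torque': array([ 1.44871803e-03, -5.41932963e-03, -3.62929844e-05]), 'gripper_force': 0.0, 'gripper_width': 0.09283633947263825}
scene {'vertical_fov': 56.27188805271715, 'cx': 288.80480533941204, 'cy': 212.27301996846555, 'extrinsics': array([[-0.72222535,  0.42279348, -0.54739036,  1.03091965],
       [ 0.69145087,  0.42198769, -0.58636345,  0.5331703 ],
       [-0.01691865, -0.80198009, -0.59711113,  0.7314649 ],
       [ 0.        ,  0.        ,  0.        ,  1.        ]])}
side {'vertical_fov': 51.28286108939215, 'cx': 277.5957926707185, 'cy': 215.06711702070368, 'extrinsics': array([[ 0.99982782, -0.00972882,  0.01580098,  0.51027455],
       [-0.01804935, -0.7075027 ,  0.70648011, -0.89521017],
       [ 0.00430601, -0.70664367, -0.70755649,  1.04209454],
       [ 0.        ,  0.        ,  0.        ,  1.        ]])}
```

View pics/scene0.png

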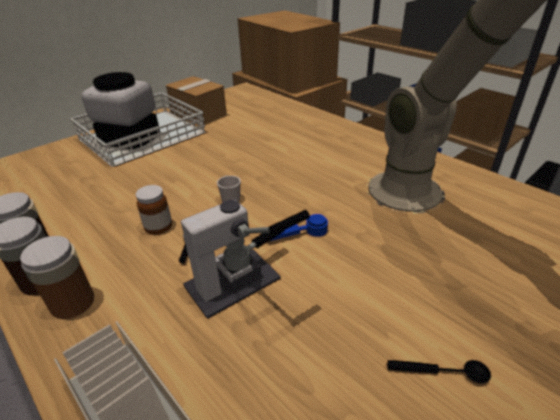

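View pics/side0.png

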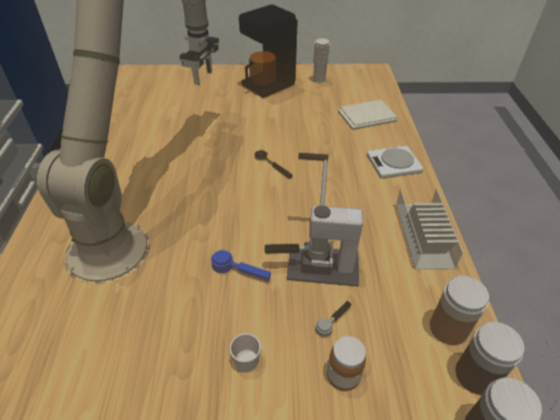

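The side view shows the press at (325,245), with its lever bar at (313,157) and the portafilter handle at (282,248). Three things could be taken for the portafilter: the blue one at (240,265), the small steel one at (335,318), and the one in the press at (318,258). I choose the one in the press and check it in a close crop.

Run:
```python
import cv2,numpy as np
a=cv2.imread("pics/side0.png")[140:290,225:375];b=cv2.imread("pics/scene0.png")[180:330,165:325]
a=cv2.resize(a,(600,600),interpolation=cv2.INTER_CUBIC)
cv2.imwrite("pics/ca.png",a);cv2.imwrite("pics/cb.png",cv2.resize(b,(640,600),interpolation=cv2.INTER_CUBIC))
```

```text
(no output)
```

View pics/ca.png

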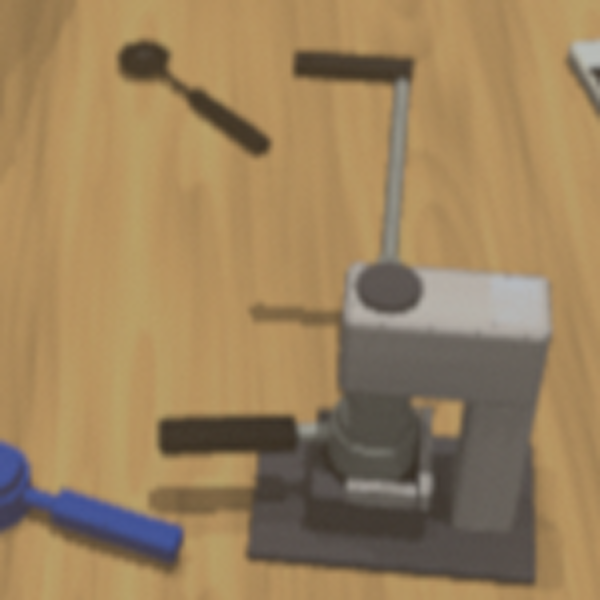

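View pics/cb.png

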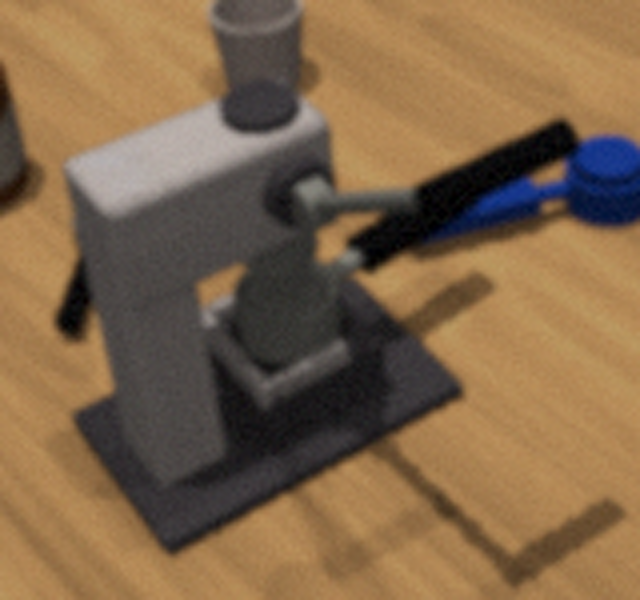

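The crops confirm the choice: the portafilter in the press has a black handle at side crop (160–295,435), and the lever bar runs from (295,64) to (412,68). The base plate and head corners are sharp in both views, so I fit the press pose from those.

```bash
cat > h.py <<'E'
import numpy as np
from bench import bot
from scipy.optimize import least_squares
from scipy.spatial.transform import Rotation as R
def cam(n):
    p=bot.camera_params(n);return 210/np.tan(np.radians(p["vertical_fov"]/2)),p["cx"],p["cy"],p["extrinsics"]
def proj(c,P):
    f,cx,cy,T=c;q=(np.asarray(P)-T[:3,3])@T[:3,:3];return np.c_[f*q[:,0]/q[:,2]+cx,f*q[:,1]/q[:,2]+cy]
def ray(c,uv,z):
    f,cx,cy,T=c;d=T[:3,:3]@np.array([(uv[0]-cx)/f,(uv[1]-cy)/f,1]);t=(z-T[2,3])/d[2];return T[:3,3]+t*d
A=lambda u,v:(225+u/4-.375,140+v/4-.375)
B=lambda u,v:(165+u/4-.375,180+v/4-.375)
def pw(p,P): # press->world, p=(x,y,yaw)
    return R.from_euler('z',p[2]).apply(np.asarray(P))+[p[0],p[1],0]
E
cat > fit.py <<'E'
from h import *
S,C=cam("side"),cam("scene")
sp=[(A(250,550),(-85,-65,12)),(A(533,574),(125,-65,12)),(A(345,330),(-30,-30,231)),(A(350,263),(-30,30,231)),(A(549,277),(107,30,231)),(A(549,334),(107,-30,231)),
(A(353,66),(-45,173.8,274.7))]
cp=[(B(173,543),(125,65,12)),(B(463,385),(-85,65,12)),(B(75,417),(125,-65,12)),(B(67,168),(107,-30,231)),(B(110,220),(107,30,231)),(B(328,128),(-30,30,231))]
def f(p): return np.r_[(proj(S,pw(p,np.array([b for a,b in sp])/1e3))-[a for a,b in sp]).ravel(),(proj(C,pw(p,np.array([b for a,b in cp])/1e3))-[a for a,b in cp]).ravel()]
r=least_squares(f,[.6,-.1,0],loss='soft_l1');print(r.x);print(f(r.x).reshape(-1,2).round(1))
p=r.x
e1,e2=ray(S,A(160,439),.082),ray(S,A(295,433),.082);print("handle",e1,e2,"yaw",np.arctan2(*(e2-e1)[1::-1]), np.linalg.norm(e2-e1))
for n,P in dict(grip0=(-45,173.8,274.7),gripdown=(-45,188.2,131.6),seat=(0,0,60),pivot=(-45,50,190)).items(): print(n,pw(p,np.array([P])/1e3))
d=(e2-e1)/np.linalg.norm(e2-e1);print("cupaxis from handle", e2+d*.055, "grip",e2-d*.035)
E
python3 fit.py
```

```text
[ 0.64660577 -0.0683839  -0.11819437]
[[-0.7  0.1]
 [ 1.2  0.1]
 [-0.7 -4.9]
 [-0.9 -3.8]
 [ 0.4 -3.6]
 [ 1.3 -1.9]
 [-3.7 -0.2]
 [-1.4  1.5]
 [ 0.8 -0.3]
 [-1.3 -0.6]
 [-2.9 -4.4]
 [-1.2 -3.2]
 [ 1.9 -4.9]]
handle [ 0.49189931 -0.07548212  0.082     ] [ 0.58926907 -0.0712071   0.082     ] yaw 0.04387683993374768 0.09746356188762766
grip0 [[0.62241411 0.10950989 0.2747    ]]
gripdown [[0.62411215 0.12380943 0.1316    ]]
seat [[ 0.64660577 -0.0683839   0.06      ]]
pivot [[ 0.60781569 -0.01342637  0.19      ]]
cupaxis from handle [ 0.64421613 -0.06879465  0.082     ] grip [ 0.55430275 -0.0727423   0.082     ]
```

```bash
sed -i 's/^r=least.*/g=lambda p:(lambda P,Q:np.r_[(proj(S,pw(p[:3],P))-[a for a,b in sp[:6]]).ravel(),(proj(C,pw(p[:3],Q))-[a for a,b in cp]).ravel()])(np.array([(b[0],b[1],b[2] if b[2]<50 else p[3]*1e3) for a,b in sp[:6]])\/1e3,np.array([(b[0],b[1],b[2] if b[2]<50 else p[3]*1e3) for a,b in cp])\/1e3)\nr=least_squares(g,[.6,-.1,0,.23],loss="soft_l1");print(r.x);print(g(r.x).reshape(-1,2).round(1))/; s/^p=r.x/p=r.x[:3]/' fit.py
cat >> fit.py <<'E'
for z in (.265,.275): print("bar",ray(S,A(295,64),z),ray(S,A(412,68),z))
print("scene bar outer end", ray(C,B(572,133),.2747), "elbow",ray(C,B(412,200),.2747))
print((proj(C,pw(p,np.array([(-87.5,173.8,274.7),(-2.5,173.8,274.7)])/1e3))-[165,180])*4)
E
python3 fit.py
```

```text
[ 0.64611505 -0.06896954 -0.11282092  0.21869987]
[[-0.7  0.4]
 [ 1.2  0.1]
 [-1.1 -1.4]
 [-1.4 -0.3]
 [-0.4 -0.3]
 [ 0.5  1.4]
 [-1.1  1.3]
 [ 0.8 -0.7]
 [-1.3 -0.6]
 [-1.8  0.2]
 [ 0.1  1.4]
 [ 2.3 -0.6]]
handle [ 0.49189931 -0.07548212  0.082     ] [ 0.58926907 -0.0712071   0.082     ] yaw 0.04387683993374768 0.09746356188762766
grip0 [[0.62096784 0.1087917  0.2747    ]]
gripdown [[0.62258902 0.12310015 0.1316    ]]
seat [[ 0.64611505 -0.06896954  0.06      ]]
pivot [[ 0.60703022 -0.01422124  0.19      ]]
cupaxis from handle [ 0.64421613 -0.06879465  0.082     ] grip [ 0.55430275 -0.0727423   0.082     ]
bar [0.59240358 0.12392248 0.265     ] [0.67698465 0.11813275 0.265     ]
bar [0.5913467  0.11080783 0.275     ] [0.67483935 0.1050926  0.275     ]
scene bar outer end [0.58772197 0.11191005 0.2747    ] elbow [0.67675371 0.09565933 0.2747    ]
[[585.7752302  125.14292473]
 [444.48185669 193.47717373]]
```

The fit puts the seat at (0.646,-0.069) with yaw -0.113. The handle axis passes through the seat with yaw +0.044, or 0.157 relative to the press, which is within the 0.2 limit. The bar's y and z agree with the arc. Now I rise, turn and travel to above the bar.

```bash
cat > to.py <<'E'
# usage: to.py x y z(of TCP) yaw_of_tool_y_deg -> delta in tool axes (mm, deg)
import sys
from h import *
s=bot.read_state();w,x,y,z=s["tcp_rot"];r=R.from_quat([x,y,z,w])
X,Y,Z,a=map(float,sys.argv[1:5]);a=np.radians(a)
ty=np.array([np.cos(a),np.sin(a),0]);tz=np.array([0,0,-1.]);t=R.from_matrix(np.c_[np.cross(ty,tz),ty,tz])
print("clk",round(s["clock"],2),"pos",s["tcp_pos"].round(4),"F",s["ft_force"].round(1),"w",round(s["gripper_width"],4))
print("shift now",(r.inv().apply(np.array([X,Y,Z])-s["tcp_pos"])*1e3).round(1),"shift in target axes",(t.inv().apply(np.array([X,Y,Z])-s["tcp_pos"])*1e3).round(1),"turn",np.degrees((r.inv()*t).as_rotvec()).round(2))
E
python3 -m pendant '{"moves":[[0,0,-45,0,0,-3.5,1],[0,0,-45,0,0,-3.5,1],[0,0,-45,0,0,-3.5,1],[0,0,-45,0,0,-3.4,1],[0,0,0,0,0,0,1]]}'; python3 to.py .622 .109 .40 83.5
```

```text
clock: 0.6
tcp_pos: [0.254, 0.6812, 0.4057]
tcp_rot: [0.001, 0.056, 0.998, 0.005]
ft_force: [-0.3, 1.1, 0.3]
gripper_width: 0.0931
gripper_force: 0.0
clk 0.6 pos [0.254  0.6812 0.4057] F [-0.3  1.1  0.3] w 0.0931
shift now [-430.1 -527.2    1.2] shift in target axes [-430.5 -526.9    5.7] turn [0.57 0.1  0.04]
```

```bash
python3 -m pendant '{"moves":[[-15,-18,0,0,0,0,1],[-27,-33,0,0,0,0,1],[-27,-33,0,0,0,0,1],[-27,-33,0,0,0,0,1],[-27,-33,0,0,0,0,1],[-27,-33,0,0,0,0,1],[-27,-33,0,0,0,0,1],[-27,-33,0,0,0,0,1],[-27,-33,0,0,0,0,1],[-27,-33,0,0,0,0,1],[-27,-33,0,0,0,0,1],[-27,-33,0,0,0,0,1]]}' >/dev/null;  python3 -m pendant '{"moves":[[-27,-33,0,0,0,0,1],[-27,-33,0,0,0,0,1],[-27,-33,0,0,0,0,1],[-15,-20,0,0,0,0,1],[0,0,0,0,0,0,1],[0,0,0,0,0,0,1]]}'; python3 to.py .622 .109 .33 83.5
```

```text
clock: 2.4
tcp_pos: [0.6013, 0.136, 0.3979]
tcp_rot: [-0.001, 0.058, 0.998, -0.0]
ft_force: [0.7, 0.5, 0.1]
gripper_width: 0.093
gripper_force: 0.0
clk 2.4 pos [0.6013 0.136  0.3979] F [0.7 0.5 0.1] w 0.093
shift now [-23.7 -24.5  67.9] shift in target axes [-23.6 -24.5  67.9] turn [-0.01 -0.07 -0.11]
```

```bash
python3 -m pendant '{"moves":[[-24,-24,0,0,0,0,1],[0,0,20,0,0,0,1],[0,0,0,0,0,0,1],[0,0,0,0,0,0,1]]}'
python3 - <<'E'
from h import *
import cv2
im=bot.camera("wrist");cv2.imwrite("pics/w1.png",im[:,:,::-1]);c=cam("wrist");p=(0.64611505,-0.06896954,-0.11282092)
print(proj(c,pw(p,np.array([(-45,173.8,274.7),(-87.5,173.8,274.7),(-2.5,173.8,274.7)])/1e3)))
print(bot.read_state()["tcp_pos"],c[3].round(3))
E
```

```text
clock: 2.8
tcp_pos: [0.6219, 0.1114, 0.3785]
tcp_rot: [-0.001, 0.056, 0.998, 0.0]
ft_force: [-0.7, 0.3, 0.1]
gripper_width: 0.0929
gripper_force: 0.0
[[272.23752987 208.12375715]
 [272.23071421 156.76166478]
 [272.24383634 255.64872175]]
[0.62222036 0.1112675  0.37905924] [[ 0.111  0.961  0.253  0.552]
 [ 0.994 -0.107 -0.028  0.118]
 [ 0.     0.255 -0.967  0.545]
 [ 0.     0.     0.     1.   ]]
```

View pics/w1.png

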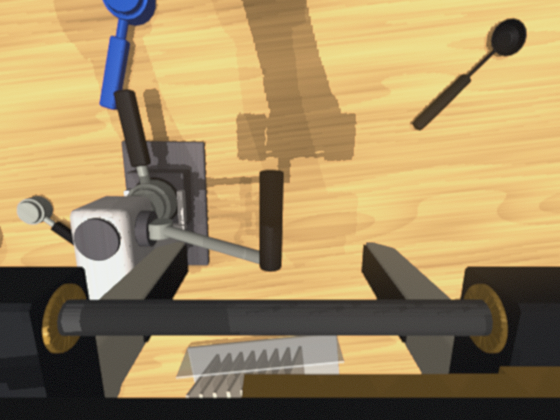

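Run:
```python
from h import *
c=cam("wrist");p=(0.64611505,-0.06896954,-0.11282092)
print("base corners",proj(c,pw(p,np.array([(-85,-65,12),(-85,65,12),(125,65,12)])/1e3)))
print("bar",ray(c,(271,171),.2747),ray(c,(270.5,270),.2747),"armmid",ray(c,(262,258),.2747))
e1,e2=ray(c,(125,92),.082),ray(c,(141,164),.082)
d=(e2-e1)/np.linalg.norm(e2-e1);print("handle",e1,e2,np.arctan2(d[1],d[0]),np.linalg.norm(e2-e1),"axis",e2+.055*d,"grip",e2-.035*d)
```

```text
base corners [[120.3853711  141.01024386]
 [203.63292673 141.14413348]
 [210.01552129 265.43710983]]
bar [0.59000202 0.11129559 0.2747    ] [0.67643184 0.10096832 0.2747    ] armmid [0.66438464 0.09492912 0.2747    ]
handle [ 0.49295534 -0.07182459  0.082     ] [ 0.58770003 -0.0709534   0.082     ] 0.009194889064488525 0.09474869510370106 axis [ 0.64269771 -0.07044769  0.082     ] grip [ 0.55270151 -0.07127521  0.082     ]
```

Base corners match within 3 px. The bar runs from x = 0.590 to 0.676 with the arm at 0.664, so the grip point at 0.622 holds. Lowering onto the bar and closing.

```bash
python3 -m pendant '{"moves":[[0,-3,30,0,0,0,1],[0,0,40,0,0,0,1],[0,0,40,0,0,0,1],[0,0,13,0,0,0,1],[0,0,0,0,0,0,1],[0,0,0,0,0,0,0.5],[0,0,0,0,0,0,0.1],[0,0,0,0,0,0,0.0],[0,0,0,0,0,0,0],[0,0,0,0,0,0,0],[0,0,0,0,0,0,0]]}'
python3 - <<'E'
import numpy as np
# arc in press yz-plane: tool y=+press y, tool z=-world z; rows for steps of lever
th=.6-np.linspace(0,.99,15)
print(np.c_[np.diff(np.cos(th))*150,-np.diff(np.sin(th))*150].round(1).tolist())
E
```

```text
clock: 3.95
tcp_pos: [0.6224, 0.1065, 0.2559]
tcp_rot: [0.0, 0.057, 0.998, 0.0]
ft_force: [-0.0, 0.5, 0.3]
gripper_width: 0.0494
gripper_force: 0.0
[[5.7, 9.0], [5.0, 9.3], [4.4, 9.7], [3.7, 10.0], [2.9, 10.2], [2.2, 10.4], [1.5, 10.5], [0.7, 10.6], [-0.0, 10.6], [-0.8, 10.6], [-1.5, 10.5], [-2.2, 10.4], [-3.0, 10.2], [-3.7, 9.9]]
```

```bash
python3 -m pendant '{"moves":[[0,0,0,0,0,0,0],[0,0,0,0,0,0,0],[0,0,0,0,0,0,0],[0,0,0,0,0,0,0],[0,0,0,0,0,0,0],[0,0,0,0,0,0,0]]}'
```

```text
clock: 4.55
tcp_pos: [0.6226, 0.108, 0.2557]
tcp_rot: [0.0, 0.057, 0.998, 0.001]
ft_force: [1.0, 4.2, -1.2]
gripper_width: 0.0192
gripper_force: 30.0
```

Gripped at 19 mm, which matches the 20 mm bar. Pulling along the arc.

```bash
python3 -m pendant '{"moves":[[0,6.7,9,0,0,0,0],[0,5,9.3,0,0,0,0],[0,4.4,9.7,0,0,0,0],[0,3.7,10,0,0,0,0],[0,2.9,10.2,0,0,0,0],[0,2.2,10.4,0,0,0,0],[0,1.5,10.5,0,0,0,0],[0,0,0,0,0,0,0]]}'; python3 to.py .6226 .109 .255 83.5
```

```text
clock: 5.35
tcp_pos: [0.6257, 0.1328, 0.1861]
tcp_rot: [0.0, 0.057, 0.998, -0.0]
ft_force: [1.3, 2.5, 4.8]
gripper_width: 0.0191
gripper_force: 30.0
clk 5.35 pos [0.6257 0.1328 0.1861] F [1.3 2.5 4.8] w 0.0191
shift now [  0.4 -24.  -68.9] shift in target axes [  0.4 -24.  -68.9] turn [-0.02  0.02 -0.02]
```

```bash
python3 -m pendant '{"moves":[[0,0.7,10.6,0,0,0,0],[0,0,10.6,0,0,0,0],[0,-0.8,10.6,0,0,0,0],[0,-1.5,10.5,0,0,0,0],[0,-2.2,10.4,0,0,0,0],[0,-3,10.2,0,0,0,0],[0,-3.5,9.5,0,0,0,0],[0,0,0,0,0,0,0],[0,0,0,0,0,0,0],[0,0,0,0,0,0,0]]}'
python3 - <<'E'
from h import *
import cv2
im=bot.camera("side");cv2.imwrite("pics/s2.png",cv2.resize(im[130:300,215:385,::-1],(560,560),interpolation=cv2.INTER_CUBIC))
E
```

```text
clock: 6.35
tcp_pos: [0.625, 0.1266, 0.1149]
tcp_rot: [0.001, 0.056, 0.998, 0.002]
ft_force: [1.8, 11.8, 0.3]
gripper_width: 0.0194
gripper_force: 30.0
```

View pics/s2.png

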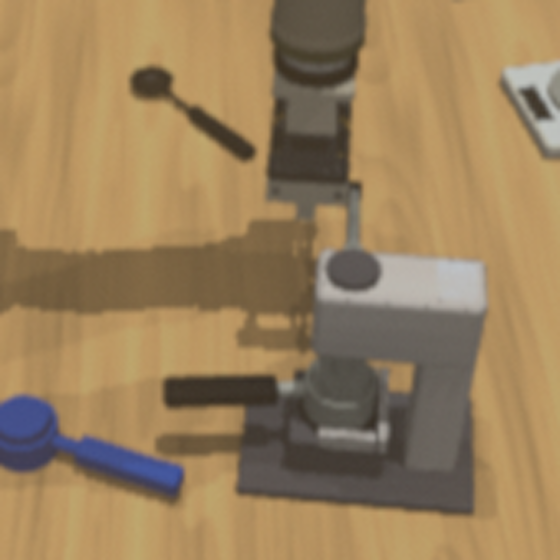

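The side view shows the ram down in the cup at (340,385) and the lever arm low behind the head. I ease the sideways load and press slightly further until the stop is felt.

```bash
python3 -m pendant '{"moves":[[0,2.5,1.5,0,0,0,0],[0,0,1.5,0,0,0,0],[0,0,0,0,0,0,0],[0,0,0,0,0,0,0]]}'
```

```text
clock: 6.8
tcp_pos: [0.6249, 0.1257, 0.1121]
tcp_rot: [0.0, 0.057, 0.998, 0.0]
ft_force: [-0.9, 4.2, 6.3]
gripper_width: 0.0194
gripper_force: 30.0
```

```bash
python3 -m pendant '{"moves":[[0,-1,3,0,0,0,0],[0,0,0,0,0,0,0],[0,0,0,0,0,0,0]]}'
python3 - <<'E'
from h import *
import cv2
im=bot.camera("side");cv2.imwrite("pics/s3.png",cv2.resize(im[180:290,270:380,::-1],(600,600),interpolation=cv2.INTER_CUBIC))
E
```

```text
clock: 7.1
tcp_pos: [0.6247, 0.1247, 0.1091]
tcp_rot: [0.0, 0.057, 0.998, 0.0]
ft_force: [-1.2, 4.0, 5.9]
gripper_width: 0.0193
gripper_force: 30.0
```

View pics/s3.png

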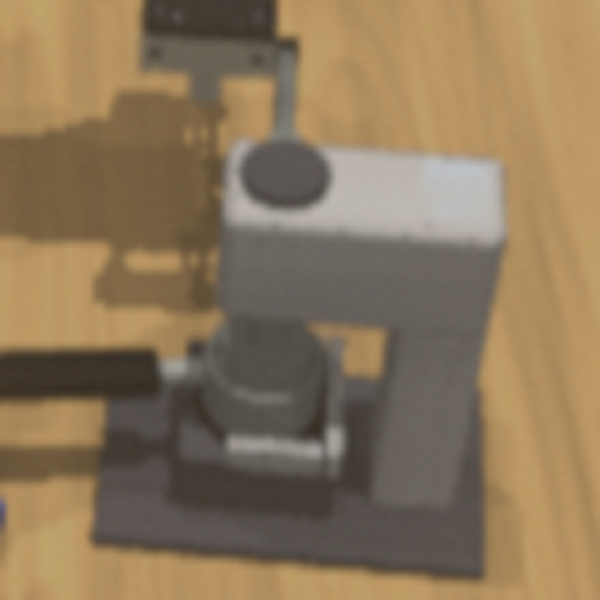

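Not conclusive on lever angle from this side (ram meets the cup at (265,370)). Checking the bar height in the scene view.

Run:
```python
from h import *
import cv2
im=bot.camera("scene")
c=cam("scene");p=(0.64611505,-0.06896954,-0.11282092)
o=(200,170);im=cv2.resize(im[170:310,200:340,::-1],(600,600),interpolation=cv2.INTER_CUBIC)
for l,col in((.8,(0,0,255)),(.9,(0,255,255)),(1.,(0,255,0))):
    a=.6-l;P=pw(p,np.array([(x,50+150*np.cos(a),190+150*np.sin(a)) for x in(-78,7)])/1e3)
    q=((proj(c,P)-o)*600/140).round().astype(int);print(l,q.tolist())
    for k in q: cv2.circle(im,tuple(map(int,k)),3,col,-1)
cv2.imwrite("pics/c4.png",im)
```

```text
0.8 [[489, 396], [348, 477]]
0.9 [[484, 414], [344, 494]]
1.0 [[476, 428], [339, 508]]
```

View pics/c4.png

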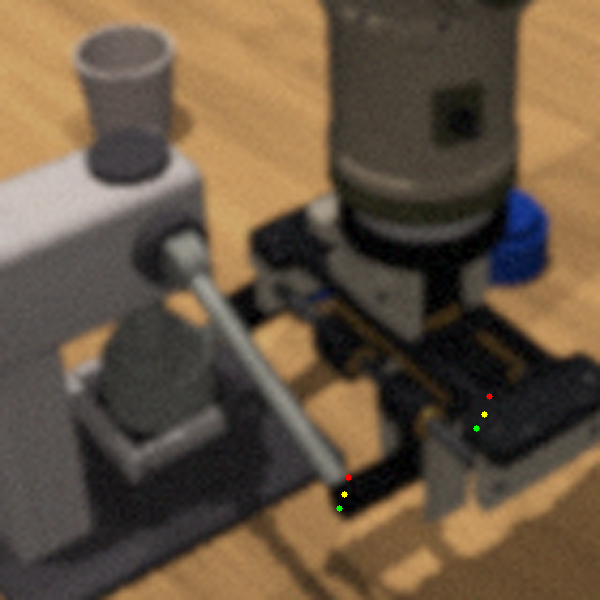

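The bar end centre is near (343,497), so the lever is at about 0.9 rad and the force is not yet stop-like. Pulling further.

```bash
python3 -m pendant '{"moves":[[0,-1.5,4,0,0,0,0],[0,0,0,0,0,0,0],[0,0,0,0,0,0,0]]}';python3 -m pendant '{"moves":[[0,-1.5,4,0,0,0,0],[0,0,0,0,0,0,0],[0,0,0,0,0,0,0]]}';python3 -m pendant '{"moves":[[0,-1.5,3,0,0,0,0],[0,0,0,0,0,0,0],[0,0,0,0,0,0,0]]}'
```

```text
clock: 7.5
tcp_pos: [0.6247, 0.1235, 0.1057]
tcp_rot: [0.001, 0.057, 0.998, 0.001]
ft_force: [-2.2, 4.1, 12.2]
gripper_width: 0.0193
gripper_force: 30.0
clock: 7.8
tcp_pos: [0.6246, 0.1226, 0.1029]
tcp_rot: [0.001, 0.057, 0.998, 0.001]
ft_force: [-6.2, 4.8, 22.7]
gripper_width: 0.0192
gripper_force: 29.9
clock: 8.1
tcp_pos: [0.6251, 0.1222, 0.1012]
tcp_rot: [0.002, 0.057, 0.998, 0.002]
ft_force: [-7.3, 6.2, 32.3]
gripper_width: 0.0197
gripper_force: 30.0
```

The force rises to 32 N: the stop is reached and the disc is pressed home. Easing back up along the arc.

```bash
python3 -m pendant '{"moves":[[0,1,-5,0,0,0,0],[0,2,-5,0,0,0,0],[0,2,-6,0,0,0,0],[0,2,-7,0,0,0,0],[0,1.5,-7,0,0,0,0],[0,1,-7,0,0,0,0],[0,0.7,-7,0,0,0,0],[0,0.4,-7,0,0,0,0],[0,0,-7,0,0,0,0],[0,-0.3,-7,0,0,0,0],[0,-0.7,-7,0,0,0,0],[0,0,0,0,0,0,0]]}'
```

```text
clock: 9.3
tcp_pos: [0.6265, 0.1339, 0.1712]
tcp_rot: [0.002, 0.056, 0.998, 0.003]
ft_force: [2.7, 14.4, 2.3]
gripper_width: 0.0194
gripper_force: 30.0
```

```bash
python3 -m pendant '{"moves":[[0,1.5,-7,0,0,0,0],[0,-1,-7,0,0,0,0],[0,-1.5,-7,0,0,0,0],[0,-2,-7,0,0,0,0],[0,-2.3,-7,0,0,0,0],[0,-2.7,-7,0,0,0,0],[0,-3,-7,0,0,0,0],[0,-3.3,-7,0,0,0,0],[0,-3.6,-6,0,0,0,0],[0,-3.5,-5,0,0,0,0],[0,0,0,0,0,0,0],[0,0,0,0,0,0,0]]}'
python3 - <<'E'
from h import *
import cv2
im=bot.camera("scene")
c=cam("scene");p=(0.64611505,-0.06896954,-0.11282092)
im=cv2.resize(im[150:310,190:350,::-1],(600,600),interpolation=cv2.INTER_CUBIC)
for l,col in((0,(0,255,0)),(.1,(0,255,255)),(.2,(0,0,255))):
    a=.6-l;P=pw(p,np.array([(x,50+150*np.cos(a),190+150*np.sin(a)) for x in(-78,7)])/1e3)
    q=((proj(c,P)-(190,150))*600/160).round().astype(int)
    for k in q: cv2.circle(im,tuple(map(int,k)),3,col,-1)
cv2.imwrite("pics/c5.png",im)
E
```

```text
clock: 10.5
tcp_pos: [0.6244, 0.1165, 0.2392]
tcp_rot: [0.003, 0.054, 0.998, 0.005]
ft_force: [0.1, 22.0, 11.2]
gripper_width: 0.0193
gripper_force: 30.0
```

View pics/c5.png

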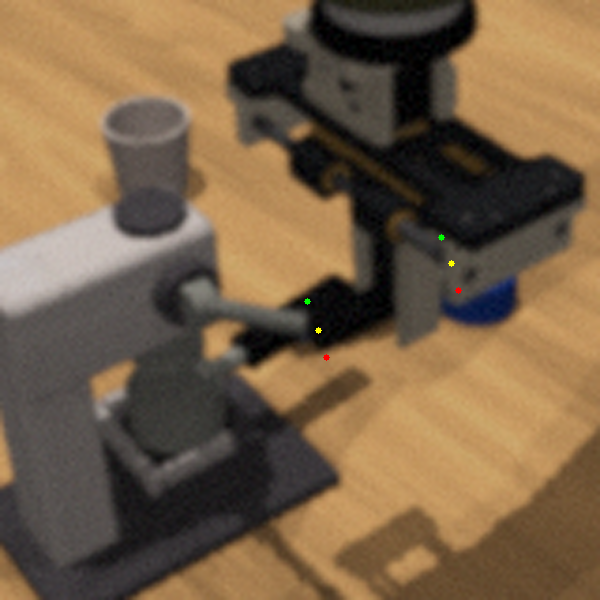

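The bar is at roughly 0.1 rad (its end is near (315,318)), with a radial load of about 24 N. Finishing the arc with a little radial relief.

```bash
python3 -m pendant '{"moves":[[0,2.5,-2,0,0,0,0],[0,-1,-4,0,0,0,0],[0,-2,-4,0,0,0,0],[0,0,0,0,0,0,0],[0,0,0,0,0,0,0]]}'; python3 -m pendant '{"moves":[[0,-1.5,-3,0,0,0,0],[0,-2,-3,0,0,0,0],[0,0,0,0,0,0,0],[0,0,0,0,0,0,0]]}'
```

```text
clock: 11.05
tcp_pos: [0.6237, 0.1119, 0.2481]
tcp_rot: [0.002, 0.056, 0.998, 0.003]
ft_force: [0.8, 12.1, 6.4]
gripper_width: 0.0191
gripper_force: 30.0
clock: 11.45
tcp_pos: [0.6233, 0.1083, 0.2541]
tcp_rot: [0.002, 0.056, 0.998, 0.003]
ft_force: [1.3, 12.0, 6.9]
gripper_width: 0.0191
gripper_force: 30.0
```

```bash
python3 -m pendant '{"moves":[[0,1,-3,0,0,0,0],[0,-1,-2,0,0,0,0],[0,0,0,0,0,0,0],[0,0,0,0,0,0,0]]}'
python3 - <<'E'
from h import *
import cv2
im=bot.camera("scene")
c=cam("scene");p=(0.64611505,-0.06896954,-0.11282092)
im=cv2.resize(im[150:310,190:350,::-1],(600,600),interpolation=cv2.INTER_CUBIC)
for l,col in((0,(0,255,0)),(.1,(0,255,255)),(.2,(0,0,255))):
    a=.6-l;P=pw(p,np.array([(x,50+150*np.cos(a),190+150*np.sin(a)) for x in(-78,7)])/1e3)
    q=((proj(c,P)-(190,150))*600/160).round().astype(int)
    for k in q: cv2.circle(im,tuple(map(int,k)),3,col,-1)
cv2.imwrite("pics/c6.png",im)
E
```

```text
clock: 11.85
tcp_pos: [0.623, 0.1075, 0.2557]
tcp_rot: [0.001, 0.056, 0.998, 0.002]
ft_force: [9.4, 12.4, -17.0]
gripper_width: 0.0191
gripper_force: 30.1
```

View pics/c6.png

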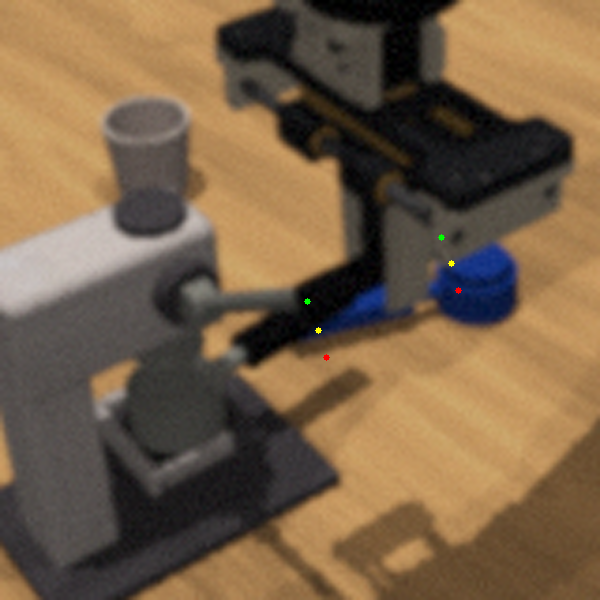

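The lever is against its upper rest stop (the force went to -17 N in z). Relaxing a little, opening and rising clear.

```bash
python3 -m pendant '{"moves":[[0,1,1.5,0,0,0,0],[0,0,0,0,0,0,0],[0,0,0,0,0,0,0.3],[0,0,0,0,0,0,0.6],[0,0,0,0,0,0,1],[0,0,0,0,0,0,1],[0,0,0,0,0,0,1],[0,0,0,0,0,0,1],[0,0,0,0,0,0,1],[0,0,0,0,0,0,1]]}'; python3 to.py .56 -.072 .38 91.5
```

```text
clock: 12.9
tcp_pos: [0.6222, 0.1048, 0.2557]
tcp_rot: [0.0, 0.057, 0.998, -0.0]
ft_force: [0.3, 0.6, 0.4]
gripper_width: 0.0785
gripper_force: 0.0
clk 12.9 pos [0.6222 0.1048 0.2557] F [0.3 0.6 0.4] w 0.0785
shift now [  41.6 -182.7 -124.3] shift in target axes [  66.8 -175.1 -124.3] turn [-0.    0.   -8.04]
```

```bash
python3 -m pendant '{"moves":[[0,0,-20,0,0,0,1],[0,0,-35,0,0,0,1],[0,0,-40,0,0,-4,1],[0,0,-29,0,0,-4,1],[13,-35,0,0,0,0,1],[14,-35,0,0,0,0,1],[14,-35,0,0,0,0,1],[13,-35,0,0,0,0,1],[13,-35,0,0,0,0,1],[0,0,0,0,0,0,1],[0,0,0,0,0,0,1]]}'
python3 - <<'E'
from h import *
import cv2
im=bot.camera("wrist");c=cam("wrist");cv2.imwrite("pics/w2.png",im[:,:,::-1]);np.save("w2.npy",np.array(c,dtype=object),allow_pickle=True)
S=cam("side");p=(0.64611505,-0.06896954,-0.11282092)
print(proj(c,pw(p,np.array([(0,0,94),(-90,0,82)])/1e3)))
E
python3 to.py .56 -.072 .2 91.5
```

```text
clock: 14.0
tcp_pos: [0.5595, -0.0725, 0.3799]
tcp_rot: [0.0, -0.012, 1.0, 0.0]
ft_force: [-0.2, 0.5, -0.7]
gripper_width: 0.0931
gripper_force: 0.0
[[274.98066969 235.51334308]
 [283.95961536 171.97647017]]
clk 14.05 pos [ 0.5598 -0.0712  0.3797] F [ 0.4  0.2 -0.1] w 0.0928
shift now [-1.000e-01 -8.000e-01  1.797e+02] shift in target axes [ -0.2  -0.8 179.7] turn [ 0.03  0.02 -0.04]
```

View pics/w2.png

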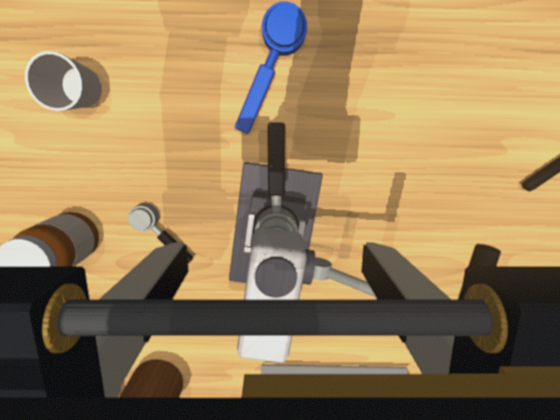

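The handle runs from (276,123) to (277,195), vertical in the image and so aligned with the fingers. The cup is at (276,218).

Run:
```python
from h import *
c=np.load("w2.npy",allow_pickle=True)
e1,e2=ray(c,(276,123.5),.087),ray(c,(277,195),.087)
d=(e2-e1)/np.linalg.norm(e2-e1);print(e1,e2,np.arctan2(d[1],d[0]),np.linalg.norm(e2-e1),"axis",e2+.055*d,"g82",e2-.027*d)
```

```text
[ 0.49166873 -0.07171658  0.087     ] [ 0.58858581 -0.06766055  0.087     ] 0.0418261819963076 0.09700191261607967 axis [ 0.64353771 -0.06536078  0.087     ] g82 [ 0.56160942 -0.06878952  0.087     ]
```

```bash
python3 -m pendant '{"moves":[[0,2,30,0,0,-0.9,1],[0,0,45,0,0,0,1],[0,0,45,0,0,0,1],[0,0,45,0,0,0,1],[0,0,45,0,0,0,1],[0,0,35,0,0,0,1],[0,0,25,0,0,0,1],[0,0,0,0,0,0,1]]}'; python3 to.py .56 -.069 .063 92.4
```

```text
clock: 14.85
tcp_pos: [0.5582, -0.0679, 0.1063]
tcp_rot: [-0.003, -0.022, 1.0, 0.0]
ft_force: [0.6, 0.3, 1.1]
gripper_width: 0.0929
gripper_force: 0.0
clk 14.85 pos [ 0.5582 -0.0679  0.1063] F [0.6 0.3 1.1] w 0.0929
shift now [-2.  -1.2 43.3] shift in target axes [-1.8 -1.2 43.3] turn [ 0.06 -0.33  0.09]
```

```bash
python3 -m pendant '{"moves":[[-1,-1,22,0,0,0,1],[-1,0,21,0,0,0,1],[0,0,0,0,0,0,0.6],[0,0,0,0,0,0,0.4],[0,0,0,0,0,0,0.2],[0,0,0,0,0,0,0],[0,0,0,0,0,0,0],[0,0,0,0,0,0,0],[0,0,0,0,0,0,0],[0,0,0,0,0,0,0],[0,0,0,0,0,0,0],[0,0,0,0,0,0,0]]}'; python3 to.py .56 -.069 .063 92.4
```

```text
clock: 16.05
tcp_pos: [0.5616, -0.0708, 0.0666]
tcp_rot: [-0.0, -0.02, 1.0, -0.0]
ft_force: [0.6, -1.1, 0.3]
gripper_width: 0.0237
gripper_force: 29.9
clk 16.05 pos [ 0.5616 -0.0708  0.0666] F [ 0.6 -1.1  0.3] w 0.0237
shift now [1.6 1.9 3.6] shift in target axes [1.6 1.9 3.6] turn [-0.   -0.   -0.05]
```

Gripped at 23.7 mm, which matches the 24 mm handle. Lifting 14 mm slowly and checking level.

```bash
python3 -m pendant '{"moves":[[0,0,-3,0,0,0,0],[0,0,-4,0,0,0,0],[0,0,-4,0,0,0,0],[0,0,-3,0,0,0,0],[0,0,0,0,0,0,0],[0,0,0,0,0,0,0]]}'
python3 - <<'E'
from h import *
import cv2
im=bot.camera("side");cv2.imwrite("pics/s7.png",cv2.resize(im[190:290,260:360,::-1],(600,600),interpolation=cv2.INTER_CUBIC))
print(bot.read_state()["ft_torque"])
E
```

```text
clock: 16.65
tcp_pos: [0.5617, -0.0707, 0.0808]
tcp_rot: [0.0, -0.021, 1.0, -0.0]
ft_force: [0.5, -0.4, -4.3]
gripper_width: 0.0243
gripper_force: 29.9
[ 0.05598814  0.21264263 -0.03687742]
```

View pics/s7.png

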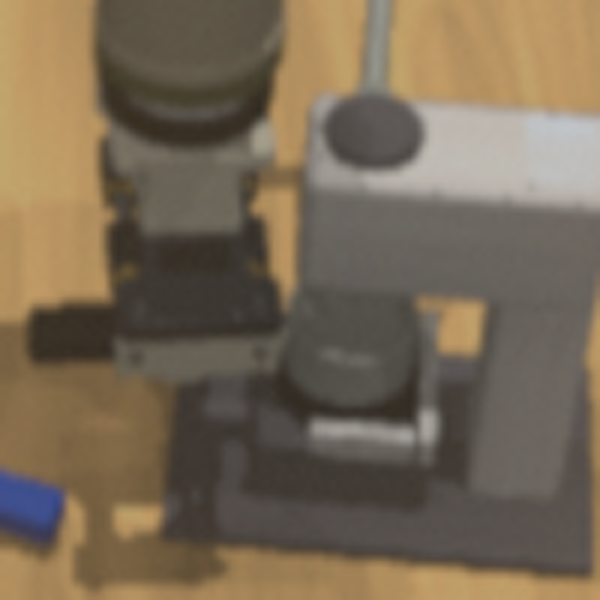

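The scale reads 4.3 N (0.44 kg), so the portafilter is fully lifted. It looks level, with the cup clear below the ram. Drawing it out to the front, then up.

```bash
python3 -m pendant '{"moves":[[5,0.8,0,0,0,0,0],[10,1.6,0,0,0,0,0],[12,1.9,0,0,0,0,0],[12,1.9,0,0,0,0,0],[12,1.9,0,0,0,0,0],[12,1.9,0,0,0,0,0],[12,1.9,0,0,0,0,0],[12,1.9,0,0,0,0,0],[8,1.2,0,0,0,0,0],[5,0.8,0,0,0,0,0],[0,0,0,0,0,0,0]]}' && python3 -m pendant '{"moves":[[0,0,-5,0,0,0,0],[0,0,-10,0,0,0,0],[0,0,-13,0,0,0,0],[0,0,-13,0,0,0,0],[0,0,-13,0,0,0,0],[0,0,-13,0,0,0,0],[0,0,-13,0,0,0,0],[0,0,-13,0,0,0,0],[0,0,-10,0,0,0,0],[0,0,-5,0,0,0,0],[0,0,0,0,0,0,0],[0,0,0,0,0,0,0]]}'
python3 - <<'E'
from h import *
import cv2
a=bot.camera("side")[150:300,180:380,::-1];b=bot.camera("scene")[130:310,150:350,::-1]
cv2.imwrite("pics/f8.png",np.hstack([cv2.resize(a,(400,300)),cv2.resize(b,(333,300))]))
print(bot.read_state()["ft_torque"])
E
```

```text
clock: 17.8
tcp_pos: [0.4605, -0.059, 0.0807]
tcp_rot: [-0.0, -0.021, 1.0, 0.0]
ft_force: [0.3, -0.2, -3.5]
gripper_width: 0.0237
gripper_force: 29.9
clock: 19.0
tcp_pos: [0.4609, -0.059, 0.1885]
tcp_rot: [-0.0, -0.021, 1.0, 0.0]
ft_force: [-0.5, -0.2, -4.4]
gripper_width: 0.0242
gripper_force: 30.0
[0.00022935 0.17429443 0.01372796]
```

View pics/f8.png

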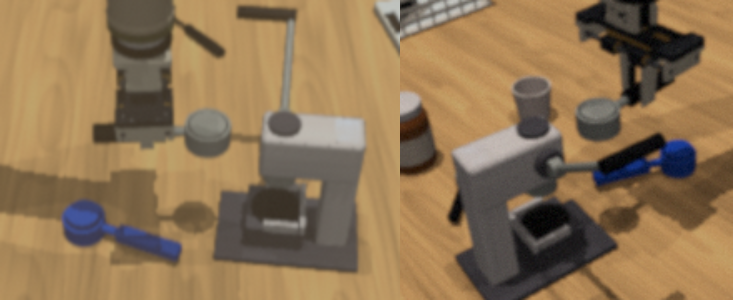

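The cup is out at (207,130) in the left view, level, in front of the press and with its underside at about 0.18 m. The lever is up at rest. Settling and handing in.

```bash
python3 -m pendant '{"moves":[[0,0,0,0,0,0,0],[0,0,0,0,0,0,0],[0,0,0,0,0,0,0]]}' && python3 -c "
from bench import bot
print(bot.sign_off())"
```

```text
clock: 19.4
tcp_pos: [0.461, -0.0591, 0.1884]
tcp_rot: [-0.0, -0.021, 1.0, -0.0]
ft_force: [-0.2, -0.0, -3.7]
gripper_width: 0.024
gripper_force: 30.0
the job is handed in; nothing more can be done
None
```

I handed the job in at 19.4 s; no verdict came back. I pulled the lever to its stop and eased it back to rest. The portafilter is held level and still in front of the press, its cup about 18 cm above the bench. The disc being home is inferred from reaching the stop, not measured.

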